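# Stack the hub parts on the label dispenser's bolt

## Robot

A 6-joint arm with a two-finger parallel gripper is mounted at the origin on a cart in front of the work surface, level with it; the furniture and walls round the work are solid. World frame = base frame: x ahead of the robot, y to its left, z up, the work surface at z = 0. Lengths are in mm, angles in rad, forces in N, time in s.
With the tool pointing down it reaches from about 400 to 925 mm from the base axis. Payload 12.5 kg.
Tool frame: the origin (TCP) lies at the very end of the fingers, on their centre line; the grasp point (between the pads) lies 19 mm behind it; z points along the fingers, x is the direction in which the jaws open and shut, and the axes are right-handed (so a half turn about z gives the same grasp; the last joint's range is limited). The gripper opens to 95 mm and grips with 3 to 60 N. Pads are 20 mm wide; open, the fingers measure 119 mm over their backs; the gripper's body (75 mm by 180 mm) begins 59 mm behind the grasp point.
Start: joints at [-1.422, 0.491, 1.559, -0, 1.092, -0.106], TCP at [157.555, -604.833, 214.661] pointing down, gripper open.
Joint ranges: [-3.1, 3.1], [-0.84, 2.19], [0.05, 2.79], [-1.13, 4.28], [0.06, 2.93], [-2.69, 2.69]. Speed limits (rad/s): [2.22, 2.22, 2.79, 3.14, 3.14, 3.14].

## Interface

Orientations are given as [roll, pitch, yaw] about the fixed x, y, z axes, in that order (R = Rz(yaw) Ry(pitch) Rx(roll)).
In Python, from cell import env gives the robot as it stands.
- The arm moves only by the tool arm_command, never from a script. Its argument "motion" is one flat list of numbers, 7 for each row, row after row: the opening, from -1 (shut) to 1 (fully open), then the shift along the tool's x, y, z in mm, then the turn, a rotation vector about the tool's x, y, z in degrees. In form: [fingers, dx, dy, dz, rx, ry, rz, fingers, dx, dy, dz, rx, ry, rz, ...]. A call has 1 to 20 rows; each row is the pose to reach, as a shift and turn from the pose commanded when the call began, along the tool's axes at that moment; what a row does not reach only later rows make up. A row lasts 1/10 s, in which the tool goes at most 50 mm and 8.59 degrees, less where a joint would pass 70% of its speed; a pose out of reach is approached as far as the arm can. A call with a gripper value outside its range is refused whole. The fingers move at their own pace and stop on an object; the grip force is fixed at half the most. Time passes only in rows, so rows that repeat a pose let the fingers close. It gives the time, the measured TCP pose, the force and the opening at its end, in the units of the state.
- env.state(): the state, without advancing time (a new reading comes with each control period).
- env.read_camera(name): name is "scene" or "top" or "wrist"; returns (picture, depth): 480x640x3 uint8, red, green, blue; 480x640 float32, mm along the optical axis (not along the pixel's ray), 0 where there is no reading.
- env.calibration(name): a dict with "fx", "fy", "cx", "cy" (pixels), "distortion" ([k1, k2, p1, p2, k3] as OpenCV has them; the pictures are not rectified), "cam_to_world" (4x4, takes a point from camera to world coordinates). Camera axes: x right, y down, z forward; pixel columns grow to the right and rows downward; lengths in mm; the calibration is good to about 2 mm. A picture is of the moment at which its call begins: read the wrist's pose just before it. calibration takes no time and is no camera call; for the wrist camera it gives the pose at the moment of the call.
- env.job_done(): hands the job in, once; it reports no verdict.
Trained networks look in the newest picture that a camera, given by its name, has taken for a name from the list of things; names that differ only in an ending like _2 or _b are one class to them, and where a whole thing is asked for, a point or a joint stands for the part that bears it (a point fixed in the world has none). Each returns a list of dicts, best first, with "confidence" (0 to 1); they miss things now and then, are a little off and sometimes report something else, mostly with a low value. They report only what shows in the picture. A call takes as long as a camera call. They do not tell look-alikes from the thing itself.
- env.recognise(camera, label): "location" ([column, row] in pixels, amid what is visible of it).
- env.silhouettes(camera, label): "region" (480x640 bool, what is visible of it) and "location" ([column, row] in pixels, amid what is visible of it).
- env.spot_point(camera, label): "location" ([column, row] in pixels: a listed point, or the origin of a listed thing).
The state is a dict: "t": time; "joints": joint angles; "qvel": joint speeds; "tau": joint torques, N m; "eef_pos": TCP position; "tcp_rot": TCP orientation; "ft_force": force on the tool from outside, world axes, zero at the start; "moment": the same for the moment, N m; "opening": opening from 0.0 (shut) to 1.0 (fully open).
Only numpy, scipy, OpenCV 4.12 (cv2) and the standard library are available. Lean on these libraries where they do the work, as an engineer would, in place of code of your own. Each camera call takes 0.05 s, during which the arm holds its last target.

## Task

Put the label dispenser's hub back together: thread the spacer, then the washer, then the flanged bushing (flange down) over the bolt that stands on the dispenser's base, each fully down on the one below, and let go. The bolt is clamped a few millimetres off the middle of the base, not always the same way, so feel for it gently: never press on the base or bolt with more than 25 N. Leave the dropper bottle, sample tube, test cassette, label roll and timer where they are.

Things in the scene. Friction and masses are not known exactly. Their poses are not given: they have to be found in the camera images.
- base: the dispenser's base, fixed: square grey painted plate 84 x 84 mm, top 14 mm above the table, one upright 12 mm steel bolt near its middle. A steel flange 30 mm across round the bolt's foot, centred on the bolt, is the first part's seat: its top is 22 mm above the table. Origin: middle of the plate's underside, on the table; z up, x and y along its edges. Over 25 N on base or bolt is a failure
- above_middle (a point): the point 72 mm straight above the base's origin, as high as the bolt's flat tip (whose last 2 mm taper to 9 mm across). NOT the bolt's axis: that is clamped up to 5 mm off this point along the base's x and up to 5 mm along its y, differently each time; no pose shows it. The clamp does not slip at permitted forces
- spacer: spacer: plain steel tube 30 mm across, 18 mm tall, 14 mm bore right through (1 mm of play all round on the bolt, edges not chamfered), 50 g, standing on the table. Origin: centre of its underside, z along the bore. First on the bolt
- washer: washer: flat steel ring 40 mm across, 6 mm thick, 14 mm bore, 50 g, lying flat on the table. Origin: centre of its underside, z along the bore. Second on the bolt
- bushing: bushing: black plastic, a flange 34 mm across and 5 mm thick with a neck 22 mm across and 15 mm tall above it (20 mm tall in all), 14 mm bore right through, 40 g, standing flange down. Origin: centre of the flange's underside, z along the bore, from flange to neck. Last on the bolt, flange down
- green_dropper: bystander: small dropper bottle 20 mm across, 64 mm tall, standing; origin at the middle of its underside
- tube: bystander: sample tube 14 x 72 mm, lying; origin at the middle of its underside
- cassette: bystander: flat white test cassette 20 x 70 x 6 mm, lying; origin at the middle of its underside, long along its y
- label_roll: bystander: roll of labels 63 mm across, 25 mm tall, lying flat; origin at the middle of its underside
- timer: bystander: flat timer 64 x 64 x 20 mm; origin at the middle of its underside
Things that resemble listed ones, but are neither listed nor needed, are in the scene too. Leave any purple look-alike of the spacer alone.

How it is judged:
By the outcome, as a careful person would: the job done as asked, in the order asked, and still so for the second after the job is handed in, with the robot touching nothing.
It also fails if it takes over 72 s, if anything falls off the work surface, if the arm or the gripper's body presses on something with over 40 N, if the wrist force passes 120 N, or if a joint passes its speed limit or range.

## Working session

There is one attempt and no reset: what is moved stays moved. The work goes in short steps, Python scripts to look and compute and a tool call to move; the robot and the scene stay as the last step left them, time stands still between calls to the robot, and variables do not carry over. Pictures are saved under pics/ and viewed, and the job is handed in when it is done.

Besides the shell and the picture viewer there is one more tool, called after "Emit:" as name(argument=value, ...), one argument or row to a line, values as JSON. arm_command: Moves the arm, as the interface text tells. Its arguments: {"type":"object","properties":{"motion":{"type":"array","items":{"type":"number"}}},"required":["motion"]}

```bash
ls; mkdir -p pics; cat > h.py <<'E'
import numpy as np, cv2
from cell import env
def px2w(cam,uv,z=None,depth=None,cal=None):
    c=cal or env.calibration(cam)
    K=np.array([[c['fx'],0,c['cx']],[0,c['fy'],c['cy']],[0,0,1.]])
    p=cv2.undistortPoints(np.array([[uv]],float),K,np.array(c['distortion'],float))[0,0]
    T=np.array(c['cam_to_world']); d=T[:3,:3]@np.array([p[0],p[1],1.]); o=T[:3,3]
    s=(z-o[2])/d[2] if z is not None else depth
    return o+s*d
def save(n,im): cv2.imwrite('pics/'+n+'.png',cv2.cvtColor(im,cv2.COLOR_RGB2BGR))
E
python3 - <<'E'
from h import *
s=env.state(); print({k:np.round(v,3) for k,v in s.items()})
for c in ['top','scene']:
    im,d=env.read_camera(c); save(c+'0',im); np.save(c+'d.npy',d)
    for l in ['base','spacer','washer','bushing']:
        for r in env.spot_point(c,l): 
            print(c,l,r['confidence'],r['location'],np.round(px2w(c,r['location'],z=0),1))
E
```

```text
pics
{'t': np.float64(0.0), 'joints': array([-1.422,  0.492,  1.559, -0.   ,  1.092, -0.106]), 'qvel': array([-0.001,  0.001,  0.001,  0.002,  0.003, -0.   ]), 'tau': array([-1.0000e-03, -6.1265e+01, -2.5818e+01,  6.9000e-02,  4.8000e-02,
       -0.0000e+00]), 'eef_pos': array([ 157.516, -604.556,  214.06 ]), 'tcp_rot': array([-3.141e+00,  1.000e-03, -1.316e+00]), 'ft_force': array([ 0.574, -0.123,  0.411]), 'moment': array([ 0.019,  0.013, -0.008]), 'opening': np.float64(0.999)}
top base 0.95 [245.3, 224.5] [549.3 -96.5   0. ]
top spacer 0.72 [362.9, 193.3] [ 608.1 -324.9    0. ]
top spacer 0.7 [306.7, 286.7] [ 428.4 -214.3    0. ]
top spacer 0.65 [277.3, 328.5] [ 349.4 -157.6    0. ]
top washer 0.87 [372.8, 301.2] [ 399.4 -340.5    0. ]
top bushing 0.69 [361.4, 190.0] [ 614.6 -322.1    0. ]
top bushing 0.57 [361.0, 246.7] [ 504.1 -319.5    0. ]
scene base 0.74 [279.6, 192.7] [547.7 -99.4   0. ]
scene spacer 0.83 [200.0, 259.7] [ 348.5 -166.9    0. ]
scene spacer 0.8 [256.3, 256.9] [ 430.3 -216.     0. ]
scene washer 0.77 [279.9, 314.2] [ 402.3 -339.6    0. ]
scene bushing 0.85 [326.4, 280.0] [ 500.2 -325.3    0. ]
```

View pics/top0.png

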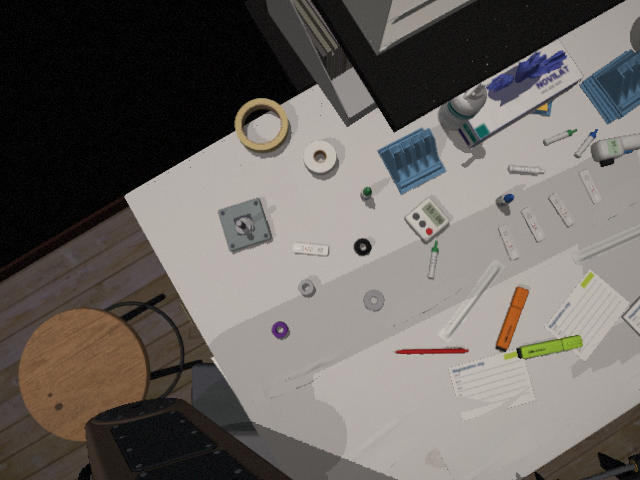

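View pics/scene0.png

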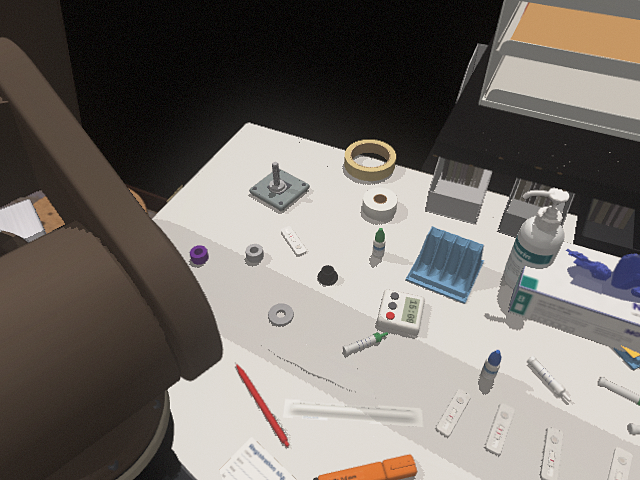

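```bash
python3 - <<'E'
import cv2
a=cv2.imread('pics/top0.png'); b=cv2.imread('pics/scene0.png')
cv2.imwrite('pics/topz.png',cv2.resize(a[150:350,220:420],(800,600) if 0 else (600,600),interpolation=cv2.INTER_CUBIC))
cv2.imwrite('pics/scenez.png',cv2.resize(b[140:340,160:420],(780,600),interpolation=cv2.INTER_CUBIC))
E
```

```text
(no output)
```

View pics/topz.png

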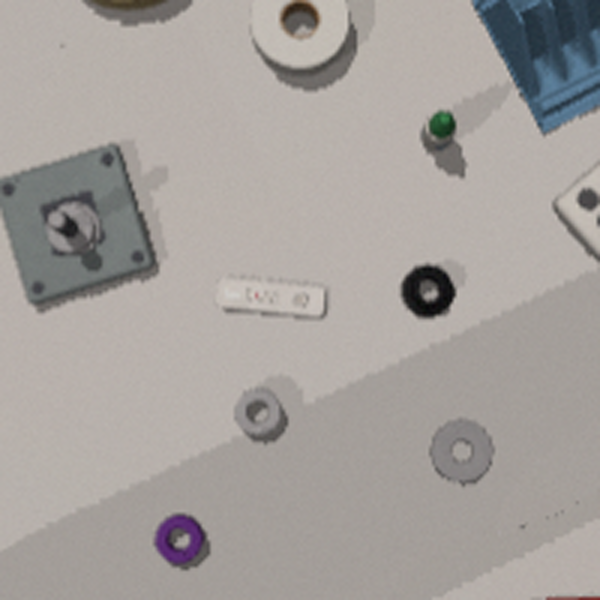

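View pics/scenez.png

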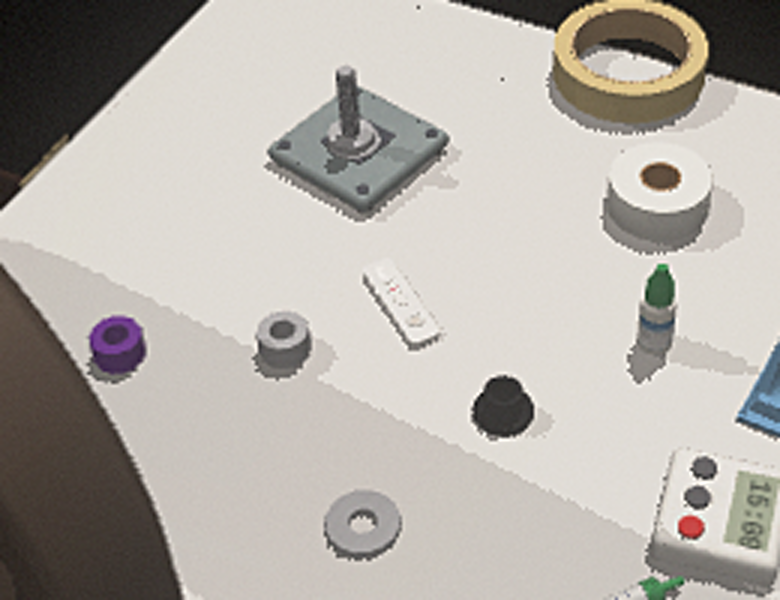

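The top view shows the base at (245,225), bolt standing up from it. There are two spacer candidates: a grey tube at top (307,287) / scene (255,254), and a purple one at top (280,330) / scene (199,254). The grey steel one fits the description and the purple one is the forbidden look-alike. The washer is at top (373,300) and the black bushing at top (362,247).

```bash
cat >> h.py <<'E'
from scipy.spatial.transform import Rotation as Rot
def plan(pos,yaw=None):
    s=env.state(); R=Rot.from_euler('xyz',s['tcp_rot']); y=s['tcp_rot'][2] if yaw is None else yaw
    Rt=Rot.from_euler('xyz',[np.pi,0,y])
    print('shift',np.round(R.inv().apply(np.array(pos)-s['eef_pos']),1),'rot',np.round(np.degrees((R.inv()*Rt).as_rotvec()),1),'at',np.round(s['eef_pos'],1),np.round(s['tcp_rot'],3),'F',np.round(s['ft_force'],1))
E
python3 - <<'E'
from h import *
c=env.calibration('wrist'); s=env.state(); R=Rot.from_euler('xyz',s['tcp_rot'])
T=np.array(c['cam_to_world']); print(c)
print('cam in tool',R.inv().apply(T[:3,3]-s['eef_pos']),'\n',(R.inv().as_matrix()@T[:3,:3]).round(3))
d=np.load('topd.npy')
for l in ['tube','cassette','green_dropper','timer','label_roll']:
    for r in env.spot_point('top',l)[:3]: print(l,r['confidence'],r['location'],px2w('top',r['location'],z=0).round())
plan([430,-215,200],-1.316)
E
```

```text
{'fx': 410.4127967822339, 'fy': 410.4127967822339, 'cx': 314.5534223510296, 'cy': 237.67186431190396, 'distortion': array([-0.02568047,  0.        ,  0.        ,  0.        ,  0.        ]), 'cam_to_world': array([[ 2.52310853e-01, -9.26374016e-01, -2.79589728e-01,
         2.35415885e+02],
       [-9.67646218e-01, -2.41497064e-01, -7.30750649e-02,
        -5.84135363e+02],
       [ 1.74742828e-04,  2.88981575e-01, -9.57334643e-01,
         3.84834212e+02],
       [ 0.00000000e+00,  0.00000000e+00,  0.00000000e+00,
         1.00000000e+00]])}
cam in tool [  -0.38182811  -80.57031841 -170.20404317] 
 [[ 1.     0.     0.   ]
 [-0.     0.957  0.289]
 [-0.    -0.289  0.957]]
tube 0.76 [428.7, 257.8] [ 481. -450.    0.]
cassette 0.87 [309.1, 251.1] [ 497. -219.    0.]
cassette 0.74 [245.3, 224.6] [549. -97.   0.]
green_dropper 0.65 [365.4, 191.7] [ 611. -330.    0.]
timer 0.66 [427.5, 220.2] [ 554. -449.    0.]
label_roll 0.72 [319.5, 160.0] [ 675. -241.    0.]
label_roll 0.43 [239.9, 221.7] [555. -86.   0.]
shift [-308.6 -361.9   14.6] rot [ 0. -0. -0.] at [ 157.6 -604.8  214.7] [ 3.142 -0.    -1.316] F [-0.4  0.2 -0. ]
```

Emit:
arm_command(
  motion=[1,-50,-73,0,0,0,0,1,-100,-147,0,0,0,0,1,-150,-220,0,0,0,0,1,-200,-293,0,0,0,0,1,-250,-367,0,0,0,0,1,-250,-367,0,0,0,0,1,-250,-367,0,0,0,0,1,-250,-367,0,0,0,0,1,-250,-367,0,0,0,0,1,-250,-367,0,0,0,0,1,-250,-367,0,0,0,0,1,-250,-367,0,0,0,0],
)

```text
t: 1.95
eef_pos: [449.2, -271.1, 214.6]
tcp_rot: [3.141, -0.0, -1.317]
ft_force: [-1.2, -0.6, 0.9]
opening: 0.998
```

```bash
python3 - <<'E'
from h import *
c=env.calibration('wrist')
im,d=env.read_camera('wrist'); save('w1',im); np.save('w1d.npy',d)
for l,z in [('spacer',0),('washer',0),('bushing',0),('base',0)]:
    for r in env.spot_point('wrist',l): print(l,r['confidence'],r['location'],px2w('wrist',r['location'],z=z,cal=c).round(1))
print(env.state()['t']);plan([430,-215,200],-1.316)
E
```

```text
spacer 0.94 [252.3, 207.8] [ 428.6 -214.5    0. ]
spacer 0.87 [186.9, 273.6] [ 345.6 -164.7    0. ]
washer 0.56 [373.0, 266.4] [ 400.3 -344.     0. ]
washer 0.46 [423.5, 49.0] [ 603.5 -328.1    0. ]
washer 0.25 [107.5, 31.7] [549.  -60.8   0. ]
bushing 0.9 [382.9, 159.0] [ 504.3 -322.     0. ]
bushing 0.49 [148.5, 45.2] [546.9 -96.9   0. ]
base 0.67 [146.2, 47.5] [544.6 -95.2   0. ]
2.2
shift [-59.2   4.5  14.6] rot [ 0.  -0.  -0.1] at [ 449.1 -271.2  214.6] [ 3.141 -0.    -1.318] F [-0.3 -0.1 -0.9]
```

View pics/w1.png

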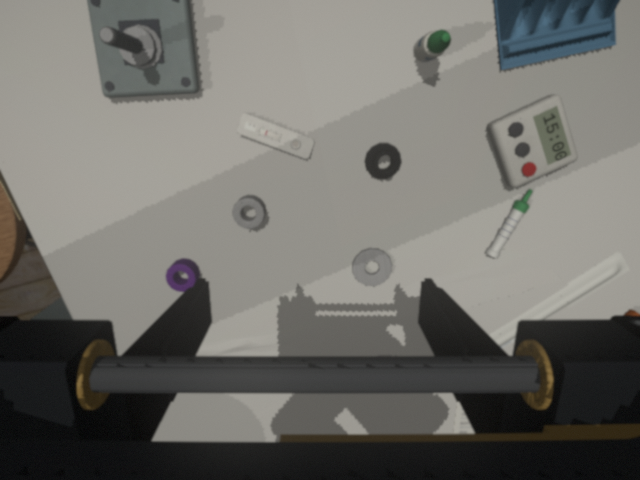

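```bash
python3 - <<'E'
import cv2,numpy as np
a=cv2.imread('pics/w1.png')
p=[a[180:240,220:280],a[235:295,340:400],a[130:190,352:412]]
cv2.imwrite('pics/w1z.png',np.hstack([cv2.resize(x,(260,260),interpolation=cv2.INTER_CUBIC) for x in p]))
E
python3 - <<'E'
from h import *
# pose of the camera in w1: arm has not moved since
for l in ['spacer','washer','bushing']:
    r=env.silhouettes('wrist',l)
    for q in r[:2]:
        m=q['region'].astype(np.uint8); ct=max(cv2.findContours(m,0,1)[0],key=cv2.contourArea)
        h={'spacer':18,'washer':6,'bushing':0}[l]
        e=cv2.minEnclosingCircle(ct)
        print(l,q['confidence'],q['location'],e, m.sum(),px2w('wrist',e[0],z=h).round(1),px2w('wrist',e[0],z=0).round(1))
E
```

```text
spacer 0.93 [181.6, 276.5] ((182.5, 274.8333435058594), 17.519935607910156) 805 [ 351.9 -164.7   18. ] [ 343.3 -160.5    0. ]
spacer 0.83 [246.5, 215.2] ((248.84616088867188, 210.61538696289062), 16.90305519104004) 748 [ 429.9 -213.6   18. ] [ 425.2 -211.8    0. ]
washer 0.78 [370.4, 259.0] ((371.1144714355469, 266.9911804199219), 20.506736755371094) 1097 [ 401.4 -340.7    6. ] [ 399.4 -342.1    0. ]
bushing 0.65 [382.5, 156.3] ((382.1438293457031, 160.09588623046875), 19.35305404663086) 995 [ 503.5 -321.3    0. ] [ 503.5 -321.3    0. ]
```

View pics/w1z.png

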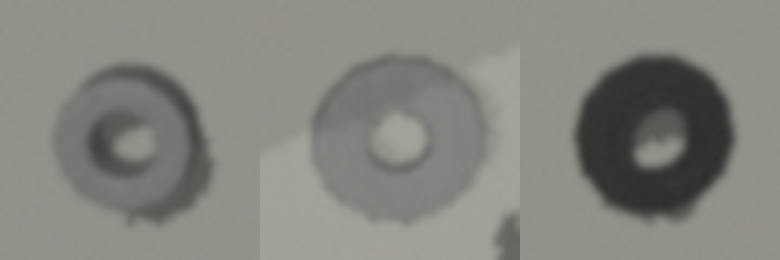

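Emit:
arm_command(
  motion=[0.5,-31,3,40,0,0,0,0.5,-61,6,80,0,0,0,0.3,-61,6,120,0,0,0,0.3,-61,6,155,0,0,0,0.3,-61,6,185,0,0,0,0.3,-61,6,200,0,0,0,0.3,-61,6,208,0,0,0,0.3,-61,6,211,0,0,0,0.3,-61,6,211,0,0,0,0.3,-61,6,211,0,0,0,0.3,-61,6,211,0,0,0],
)

```text
t: 3.45
eef_pos: [428.8, -213.1, 4.4]
tcp_rot: [-3.141, -0.001, -1.316]
ft_force: [-0.5, -0.6, -0.7]
opening: 0.648
```

```bash
python3 - <<'E'
from h import *
im,d=env.read_camera('wrist'); save('w2',im)
plan([428,-213.5,3])
E
```

```text
shift [0.2 0.9 1.3] rot [-0.1 -0.1  0. ] at [ 428.8 -213.1    4.3] [-3.141e+00 -1.000e-03 -1.316e+00] F [-0.2 -0.  -0.4]
```

View pics/w2.png

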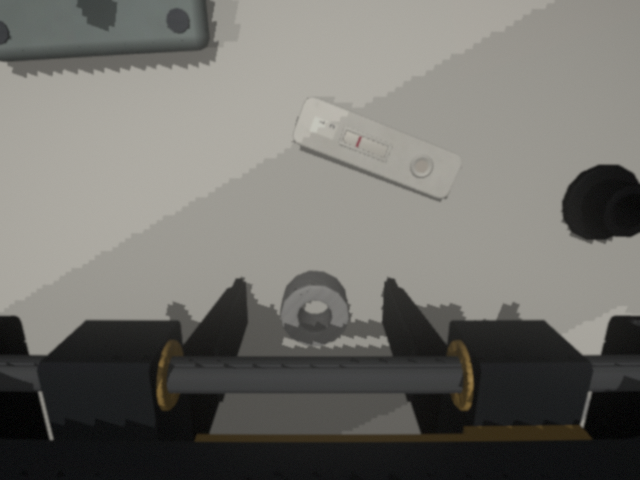

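Spacer sits centred between the fingers at (315,310). Closing.

Emit:
arm_command(
  motion=[-1,0,0.5,1,0,0,0,-1,0,0.5,1,0,0,0,-1,0,0.5,1,0,0,0,-1,0,0.5,1,0,0,0,-1,0,0.5,1,0,0,0,-1,0,0.5,1,0,0,0,-1,0,0.5,1,0,0,0,-1,0,0.5,-10,0,0,0,-1,0,0.5,-40,0,0,0,-1,0,0.5,-80,0,0,0,-1,0,0.5,-120,0,0,0,-1,0,0.5,-120,0,0,0,-1,0,0.5,-120,0,0,0],
)

```text
t: 4.8
eef_pos: [428.1, -213.1, 124.6]
tcp_rot: [-3.14, -0.002, -1.316]
ft_force: [-0.1, 0.5, -0.4]
opening: 0.296
```

```bash
python3 - <<'E'
from h import *
# place TCP so that base is at tool -y 55mm ahead
s=env.state();R=Rot.from_euler('xyz',s['tcp_rot'])
plan(np.array([548,-97,125])+R.apply([0,60,0]))
print(s['opening'],s['t'])
E
```

```text
shift [-82.1 -85.3  -0.3] rot [-0.1 -0.1  0. ] at [ 428.1 -213.1  124.6] [-3.140e+00 -2.000e-03 -1.316e+00] F [-0.1  0.5 -0.4]
0.2963972611477662 4.8
```

Emit:
arm_command(
  motion=[-1,-30,-31,0,0,0,0,-1,-60,-62,0,0,0,0,-1,-82,-85,0,0,0,0,-1,-82,-85,0,0,0,0,-1,-82,-85,0,0,0,0,-1,-82,-85,0,0,0,0],
)

```text
t: 5.4
eef_pos: [488.9, -112.7, 122.9]
tcp_rot: [3.14, 0.001, -1.317]
ft_force: [-0.3, -0.9, 0.4]
opening: 0.3
```

```bash
python3 - <<'E'
from h import *
np.save('cal3.npy',env.calibration('wrist'),allow_pickle=True)
im,d=env.read_camera('wrist'); save('w3',im); np.save('w3d.npy',d)
plan([548,-97,125]); print(env.state()['t'])
E
```

```text
shift [ -0.6 -61.2  -2. ] rot [0.1 0.  0. ] at [ 488.9 -112.9  123.1] [ 3.140e+00  1.000e-03 -1.317e+00] F [ 0.3  0.2 -0.9]
5.45
```

View pics/w3.png

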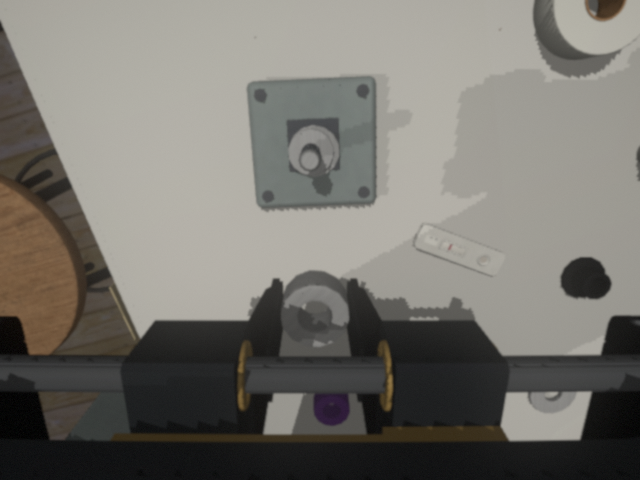

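```bash
python3 - <<'E'
import cv2,numpy as np
a=cv2.imread('pics/w3.png')
def z(x):
    return cv2.resize(cv2.convertScaleAbs(x,alpha=1.3,beta=10),None,fx=7,fy=7,interpolation=cv2.INTER_CUBIC)
cv2.imwrite('pics/w3z.png',z(a[115:200,272:362])) 
cv2.imwrite('pics/w3s.png',z(a[265:350,270:360]))
E
```

```text
(no output)
```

View pics/w3z.png

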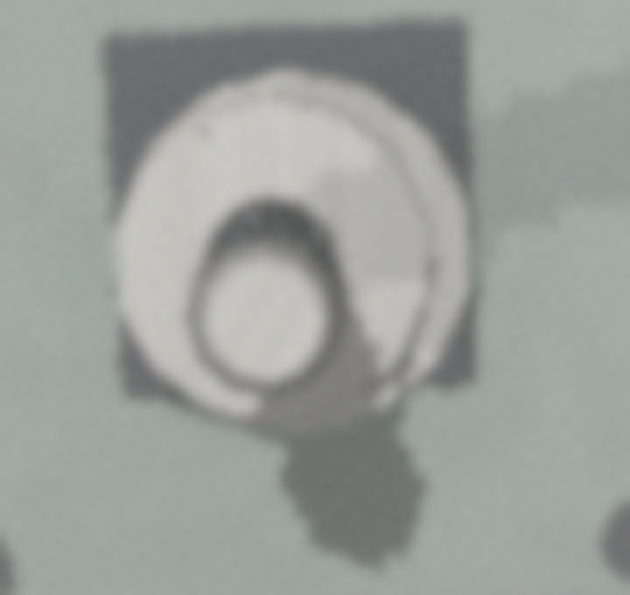

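View pics/w3s.png

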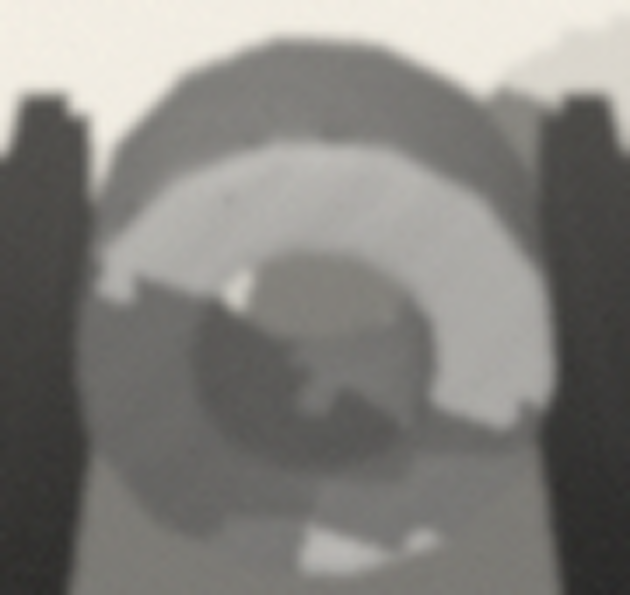

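```bash
python3 - <<'E'
from h import *
c=np.load('cal3.npy',allow_pickle=True).item()
s=env.state(); R=Rot.from_euler('xyz',s['tcp_rot'])
tip=px2w('wrist',(309.6,160),z=72,cal=c); fl=px2w('wrist',(311,150.3),z=22,cal=c); sp=px2w('wrist',(314.7,315.7),z=s['eef_pos'][2]+14.7,cal=c)
print(tip,fl,sp, s['eef_pos'])
for a,b in [((272+115/7,150),(272+435/7,150))]: print('flange dia',np.linalg.norm(px2w('wrist',a,z=22,cal=c)-px2w('wrist',b,z=22,cal=c)))
for n,p in [('tip',tip),('fl',fl)]: print(n,R.inv().apply(p-sp))
print('sp in tool',R.inv().apply(sp-s['eef_pos']))
# corners of plate at z=14
for r in env.spot_point('wrist','base')[:1]: print(px2w('wrist',r['location'],z=0,cal=c))
for r in env.spot_point('wrist','above_middle')[:1]: print(px2w('wrist',r['location'],z=72,cal=c))
E
```

```text
[543.27295496 -95.42211786  72.        ] [544.16036033 -95.50029316  22.        ] [ 488.33479673 -112.55402025  137.77775   ] [ 488.93433123 -112.91961441  123.07775   ]
flange dia 29.6530407024819
tip [ -2.75259883 -57.55244718  65.71571142]
fl [ -2.42573921 -58.44709981 115.714575  ]
sp in tool [ -0.51275426   0.5047995  -14.69916192]
[547.67319316 -95.68858231   0.        ]
```

Emit:
arm_command(
  motion=[-1,-1,-20,0,0,0,0,-1,-2.6,-45,10,0,0,0,-1,-2.6,-58,25,0,0,0,-1,-2.6,-58,38,0,0,0,-1,-2.6,-58,41,0,0,0,-1,-2.6,-58,41,0,0,0,-1,-2.6,-58,41,0,0,0],
)

```text
t: 6.25
eef_pos: [544.7, -95.5, 83.1]
tcp_rot: [-3.141, -0.0, -1.317]
ft_force: [0.7, 0.7, -0.3]
opening: 0.303
```

```bash
python3 - <<'E'
from h import *
im,d=env.read_camera('wrist'); save('w4',im)
cv2.imwrite('pics/w4z.png',cv2.resize(cv2.cvtColor(im[230:370,240:390],4),None,fx=4,fy=4,interpolation=2))
plan([543.7+.6,-95.5-.4,80]); print(env.state()['t'])
E
```

```text
shift [0.3 0.7 3.3] rot [-0. -0.  0.] at [544.9 -95.5  83.3] [-3.141 -0.    -1.317] F [ 0.   0.4 -0.2]
6.3
```

View pics/w4z.png

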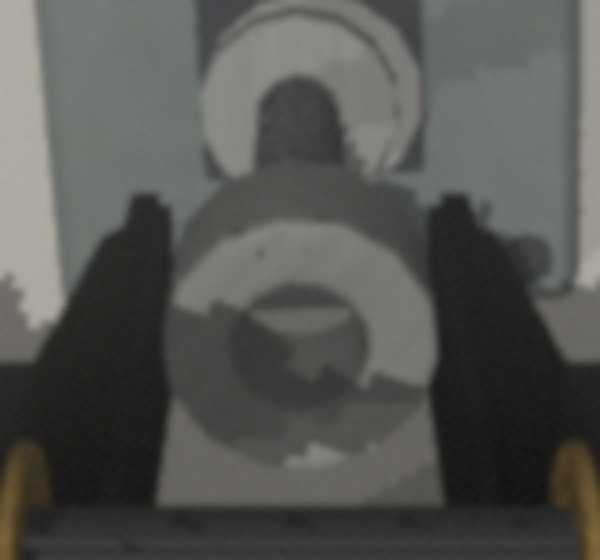

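Emit:
arm_command(
  motion=[-1,0.2,0.6,3,0,0,0,-1,0.2,0.6,6,0,0,0,-1,0.2,0.6,7.5,0,0,0,-1,0.2,0.6,7.5,0,0,0],
)

```text
t: 6.7
eef_pos: [544.4, -95.4, 74.9]
tcp_rot: [3.141, 0.0, -1.316]
ft_force: [-0.2, -0.4, 0.0]
opening: 0.299
```

Emit:
arm_command(
  motion=[-1,0,0,0.5,0,0,0,-1,0,0,0.5,0,0,0],
)

```text
t: 6.9
eef_pos: [544.6, -95.4, 74.6]
tcp_rot: [3.142, -0.0, -1.316]
ft_force: [-0.2, -0.3, 0.2]
opening: 0.302
```

Emit:
arm_command(
  motion=[-1,0,0,0.5,0,0,0,-1,0,0,0.5,0,0,0],
)

```text
t: 7.1
eef_pos: [544.6, -95.4, 74.1]
tcp_rot: [3.142, -0.0, -1.316]
ft_force: [-0.6, 0.4, -0.8]
opening: 0.3
```

Emit:
arm_command(
  motion=[-1,0,0,0.5,0,0,0,-1,0,0,0.5,0,0,0],
)

```text
t: 7.3
eef_pos: [544.5, -95.4, 73.6]
tcp_rot: [3.142, -0.0, -1.316]
ft_force: [-0.9, -0.2, -0.9]
opening: 0.303
```

Emit:
arm_command(
  motion=[-1,0,0,0.5,0,0,0,-1,0,0,1,0,0,0,-1,0,0,1,0,0,0],
)

```text
t: 7.6
eef_pos: [544.5, -95.4, 72.5]
tcp_rot: [3.141, -0.0, -1.316]
ft_force: [0.5, -0.1, -0.2]
opening: 0.303
```

Emit:
arm_command(
  motion=[-1,0,0,0.5,0,0,0,-1,0,0,1,0,0,0,-1,0,0,1,0,0,0],
)

```text
t: 7.9
eef_pos: [544.5, -95.5, 71.5]
tcp_rot: [3.141, -0.0, -1.316]
ft_force: [0.1, 0.3, -0.7]
opening: 0.3
```

Emit:
arm_command(
  motion=[-1,0,0,0.5,0,0,0,-1,0,0,1,0,0,0,-1,0,0,1,0,0,0],
)

```text
t: 8.2
eef_pos: [544.5, -95.5, 70.5]
tcp_rot: [3.141, -0.0, -1.316]
ft_force: [-0.8, 0.2, -0.2]
opening: 0.302
```

Emit:
arm_command(
  motion=[-1,0,0,2,0,0,0,-1,0,0,4,0,0,0,-1,0,0,6,0,0,0,-1,0,0,8,0,0,0,-1,0,0,8,0,0,0],
)

```text
t: 8.7
eef_pos: [544.4, -95.4, 62.3]
tcp_rot: [3.141, 0.0, -1.316]
ft_force: [-0.1, 0.2, 0.3]
opening: 0.303
```

```bash
python3 - <<'E'
from h import *
im,d=env.read_camera('wrist'); save('w5',im)
cv2.imwrite('pics/w5z.png',cv2.resize(cv2.cvtColor(im[230:370,240:390],4),None,fx=4,fy=4,interpolation=2))
E
```

```text
(no output)
```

View pics/w5z.png

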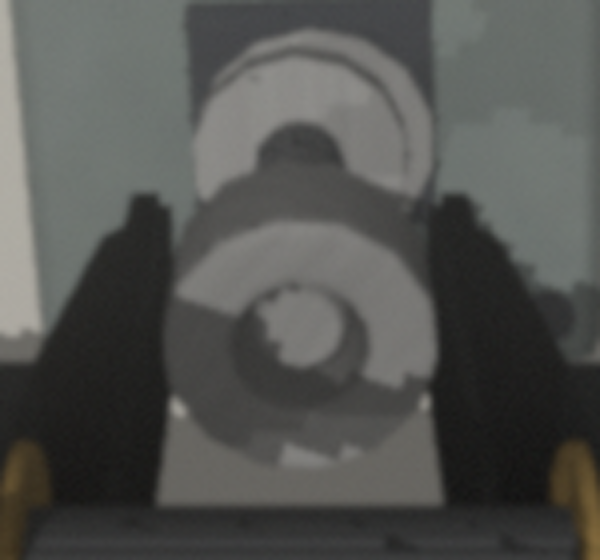

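The bolt tip shows inside the bore at crop (300,328). It's threaded, so I'll lower it further.

Emit:
arm_command(
  motion=[-1,0,0,4,0,0,0,-1,0,0,8,0,0,0,-1,0,0,12,0,0,0,-1,0,0,16,0,0,0,-1,0,0,16,0,0,0],
)

```text
t: 9.25
eef_pos: [544.3, -95.4, 46.0]
tcp_rot: [3.141, 0.0, -1.316]
ft_force: [-0.8, 0.5, -0.4]
opening: 0.305
```

Emit:
arm_command(
  motion=[-1,0,0,4,0,0,0,-1,0,0,8,0,0,0,-1,0,0,12,0,0,0,-1,0,0,16,0,0,0,-1,0,0,18,0,0,0,-1,0,0,18,0,0,0],
)

```text
t: 9.85
eef_pos: [544.4, -95.4, 28.3]
tcp_rot: [3.141, 0.0, -1.316]
ft_force: [0.1, -0.1, -0.2]
opening: 0.304
```

Emit:
arm_command(
  motion=[-1,0,0,0.5,0,0,0,-1,0,0,1,0,0,0,-1,0,0,1,0,0,0],
)

```text
t: 10.15
eef_pos: [544.6, -95.5, 27.7]
tcp_rot: [-3.141, -0.0, -1.316]
ft_force: [0.1, -0.2, -0.6]
opening: 0.301
```

Emit:
arm_command(
  motion=[-1,0,0,0.5,0,0,0,-1,0,0,0.8,0,0,0,-1,0,0,0.8,0,0,0],
)

```text
t: 10.45
eef_pos: [544.6, -95.5, 26.8]
tcp_rot: [-3.142, -0.0, -1.316]
ft_force: [-0.8, -0.2, 0.6]
opening: 0.299
```

Emit:
arm_command(
  motion=[-1,0,0,0.5,0,0,0,-1,0,0,0.5,0,0,0],
)

```text
t: 10.65
eef_pos: [544.5, -95.5, 26.3]
tcp_rot: [3.142, -0.0, -1.316]
ft_force: [0.2, -0.0, 0.3]
opening: 0.305
```

Emit:
arm_command(
  motion=[-1,0,0,0.5,0,0,0,-1,0,0,0.5,0,0,0],
)

```text
t: 10.85
eef_pos: [544.5, -95.4, 25.7]
tcp_rot: [3.141, -0.0, -1.316]
ft_force: [0.2, -0.3, -0.8]
opening: 0.301
```

Emit:
arm_command(
  motion=[-1,0,0,0.4,0,0,0,-1,0,0,0.4,0,0,0],
)

```text
t: 11.05
eef_pos: [544.5, -95.5, 25.4]
tcp_rot: [3.142, -0.0, -1.316]
ft_force: [-0.0, -0.2, -0.2]
opening: 0.299
```

Emit:
arm_command(
  motion=[-1,0,0,0.4,0,0,0,-1,0,0,0.4,0,0,0],
)

```text
t: 11.25
eef_pos: [544.5, -95.4, 25.0]
tcp_rot: [3.141, -0.0, -1.316]
ft_force: [0.0, -0.3, -0.5]
opening: 0.301
```

Emit:
arm_command(
  motion=[-0.1,0,0,0,0,0,0,-0.1,0,0,0,0,0,0,0.1,0,0,0,0,0,0,0.1,0,0,-10,0,0,0,0.1,0,0,-40,0,0,0,0.1,0,0,-80,0,0,0,0.1,0,0,-80,0,0,0],
)

```text
t: 11.95
eef_pos: [546.5, -96.0, 109.9]
tcp_rot: [-3.135, -0.004, -1.316]
ft_force: [0.2, -0.2, -1.1]
opening: 0.551
```

```bash
python3 - <<'E'
from h import *
im,d=env.read_camera('wrist'); save('w6',im)
cv2.imwrite('pics/w6z.png',cv2.resize(cv2.cvtColor(im[140:370,200:430],4),None,fx=2.6,fy=2.6,interpolation=2))
plan([401,-341,110]); print(env.state()['t'])
E
```

```text
shift [200.9 201.8  -2.5] rot [-0.2 -0.2  0. ] at [545.6 -95.7 107.8] [-3.137e+00 -3.000e-03 -1.316e+00] F [ 0.9 -0.3  0.1]
12.0
```

View pics/w6z.png

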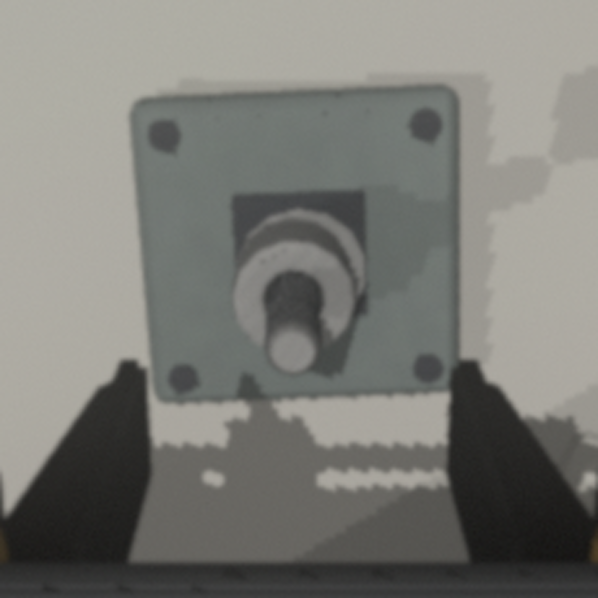

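Spacer sits on the flange with the bolt through it. Now the washer.

Emit:
arm_command(
  motion=[0.3,35,35,0,0,0,0,0.3,70,70,0,0,0,0,0.3,105,105,0,0,0,0,0.3,140,140,0,0,0,0,0.3,175,175,0,0,0,0,0.3,200.5,201,20,0,0,0,0.3,200.5,201,40,0,0,0,0.3,200.5,201,60,0,0,0,0.3,200.5,201,60,0,0,0,0.3,200.5,201,60,0,0,0],
)

```text
t: 13.0
eef_pos: [400.4, -339.9, 44.9]
tcp_rot: [3.141, 0.001, -1.316]
ft_force: [-0.1, -0.4, 0.3]
opening: 0.65
```

```bash
python3 - <<'E'
from h import *
im,d=env.read_camera('wrist'); save('w7',im)
plan([401,-341,2]); print(env.state()['t'])
for r in env.spot_point('wrist','washer'): print(r,px2w('wrist',r['location'],z=0))
E
```

```text
shift [ 1.   0.  43.4] rot [ 0. -0. -0.] at [ 400.8 -340.    45.4] [ 3.142 -0.    -1.316] F [ 0.  -0.4  0.3]
13.05
{'location': [321.6, 266.3], 'confidence': 0.55} [ 400.53013345 -344.03509907    0.        ]
{'location': [565.3, 180.2], 'confidence': 0.43} [ 480.47791721 -457.17880274    0.        ]
```

View pics/w7.png

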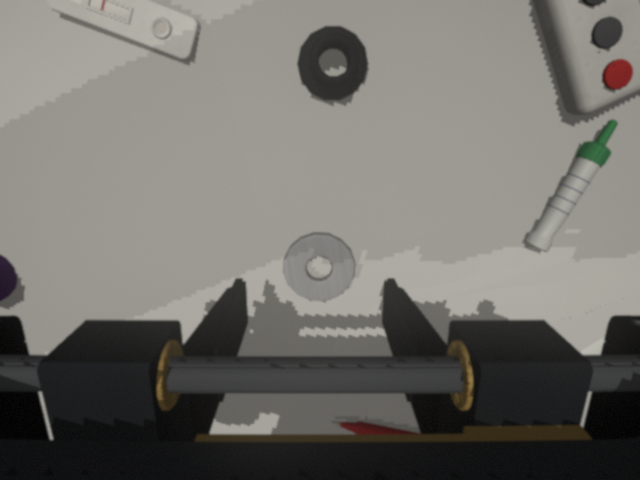

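Emit:
arm_command(
  motion=[0.3,2,0,20,0,0,0,0.3,2.5,-0.3,34,0,0,0,0.3,2.5,-0.3,41,0,0,0,0.3,2.5,-0.3,43,0,0,0,0.3,2.5,-0.3,43,0,0,0,-1,2.5,-0.3,43.4,0,0,0,-1,2.5,-0.3,43.4,0,0,0,-1,2.5,-0.3,43.4,0,0,0,-1,2.5,-0.3,43.4,0,0,0,-1,2.5,-0.3,43.4,0,0,0,-1,2.5,-0.3,43.4,0,0,0],
)

```text
t: 14.2
eef_pos: [401.6, -342.6, 1.9]
tcp_rot: [-3.141, -0.0, -1.316]
ft_force: [-0.0, 0.2, 5.6]
opening: 0.403
```

Emit:
arm_command(
  motion=[-1,0,0,-10,0,0,0,-1,0,0,-40,0,0,0,-1,0,0,-80,0,0,0,-1,0,0,-120,0,0,0,-1,0,0,-120,0,0,0,-1,0,0,-120,0,0,0],
)

```text
t: 14.8
eef_pos: [401.6, -342.5, 122.6]
tcp_rot: [-3.141, -0.002, -1.316]
ft_force: [-0.5, 1.0, -1.8]
opening: 0.4
```

```bash
python3 - <<'E'
from h import *
s=env.state();R=Rot.from_euler('xyz',s['tcp_rot'])
plan(np.array([544,-95.5,122])+R.apply([0,60,0]))
print(s['opening'],s['t'])
E
```

```text
shift [-203.1 -140.1    0.4] rot [-0.  -0.1  0. ] at [ 401.6 -342.5  122.6] [-3.141e+00 -2.000e-03 -1.316e+00] F [-0.5  1.  -1.8]
0.3995263578299789 14.8
```

Emit:
arm_command(
  motion=[-1,-41,-28,0,0,0,0,-1,-82,-56,0,0,0,0,-1,-123,-84,0,0,0,0,-1,-164,-112,0,0,0,0,-1,-190,-131,0,0,0,0,-1,-203,-140,0,0,0,0,-1,-203,-140,0,0,0,0,-1,-203,-140,0,0,0,0,-1,-203,-140,0,0,0,0],
)

```text
t: 15.7
eef_pos: [485.3, -111.4, 121.1]
tcp_rot: [3.141, 0.0, -1.317]
ft_force: [-0.4, -0.3, -0.7]
opening: 0.404
```

```bash
python3 - <<'E'
from h import *
np.save('cal8.npy',env.calibration('wrist'),allow_pickle=True)
im,d=env.read_camera('wrist'); save('w8',im)
z=lambda x: cv2.resize(cv2.cvtColor(cv2.convertScaleAbs(x,alpha=1.3,beta=10),4),None,fx=7,fy=7,interpolation=2)
cv2.imwrite('pics/w8a.png',z(im[115:200,272:362])); cv2.imwrite('pics/w8b.png',z(im[265:350,260:370]))
plan([544,-95.5,125]); print(env.state()['t'])
E
```

```text
shift [ -0.8 -60.8  -3.8] rot [0. 0. 0.] at [ 485.4 -111.6  121.2] [ 3.141  0.    -1.317] F [ 0.2 -0.7 -0.8]
15.75
```

View pics/w8a.png

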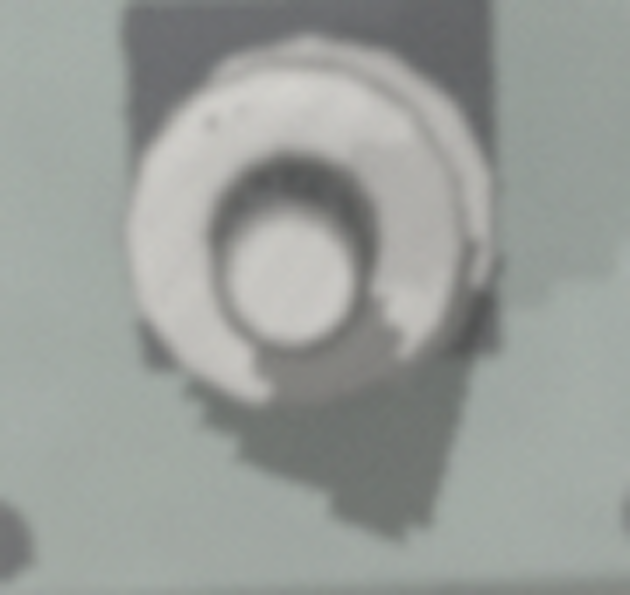

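View pics/w8b.png

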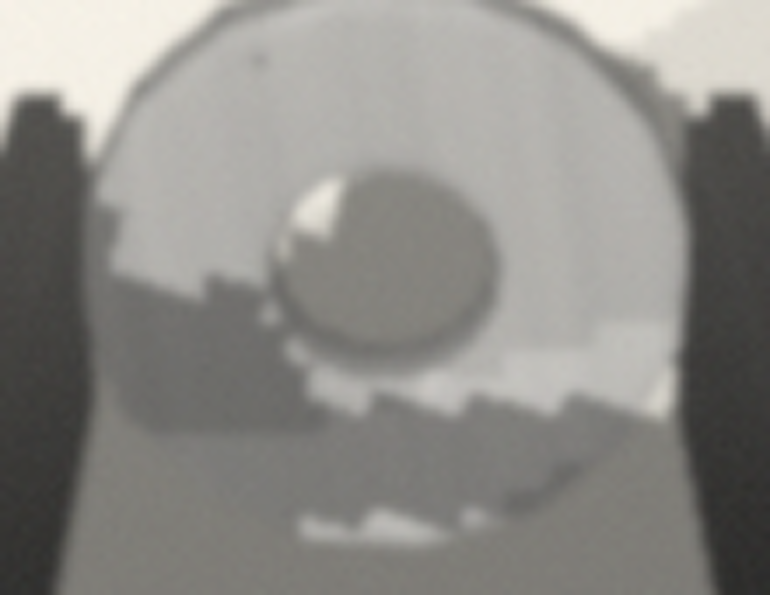

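```bash
python3 - <<'E'
from h import *
c=np.load('cal8.npy',allow_pickle=True).item()
s=env.state(); R=Rot.from_euler('xyz',s['tcp_rot'])
tip=px2w('wrist',(313.,154.6),z=72,cal=c); sp=px2w('wrist',(315,303),z=s['eef_pos'][2]+4.1,cal=c)
print(tip,sp,s['eef_pos'],R.inv().apply(tip-sp),R.inv().apply(sp-s['eef_pos']))
E
```

```text
[543.13591939 -95.21798892  72.        ] [ 485.47777632 -111.2681978   125.3182082 ] [ 485.38896776 -111.56352572  121.2182082 ] [ -1.05468731 -59.87982928  53.27471889] [-0.26495896 -0.15705441 -4.1000288 ]
```

Emit:
arm_command(
  motion=[-1,-0.5,-20,0,0,0,0,-1,-1,-45,10,0,0,0,-1,-1,-60.2,25,0,0,0,-1,-1,-60.2,38,0,0,0,-1,-1,-60.2,42,0,0,0,-1,-1,-60.2,42,0,0,0,-1,-1,-60.2,42,0,0,0],
)

```text
t: 16.45
eef_pos: [543.4, -95.1, 80.0]
tcp_rot: [-3.142, -0.0, -1.317]
ft_force: [0.6, -0.3, 0.1]
opening: 0.399
```

```bash
python3 - <<'E'
from h import *
R=Rot.from_euler('xyz',[np.pi,0,-1.317])
plan(np.array([485.39,-111.56,79])+R.apply([-1,-60.2,0])); print(env.state()['t'])
im,d=env.read_camera('wrist')
cv2.imwrite('pics/w9z.png',cv2.resize(cv2.cvtColor(im[230:370,240:390],4),None,fx=4,fy=4,interpolation=2))
E
```

```text
shift [0.4 0.1 1. ] rot [-0. -0.  0.] at [543.4 -95.1  80. ] [-3.142 -0.    -1.317] F [ 0.6 -0.3  0.1]
16.45
```

View pics/w9z.png

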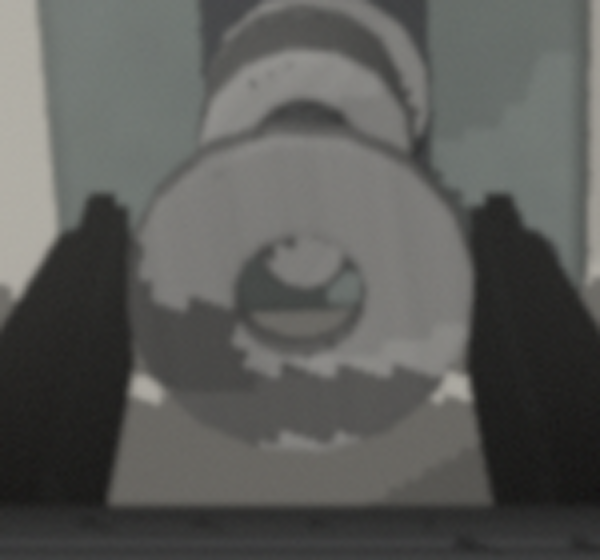

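Emit:
arm_command(
  motion=[-1,0.4,0.1,2,0,0,0,-1,0.4,0.1,4.5,0,0,0,-1,0.4,0.1,5,0,0,0],
)

```text
t: 16.8
eef_pos: [543.7, -95.0, 74.5]
tcp_rot: [3.142, -0.0, -1.316]
ft_force: [-0.6, 0.7, -0.3]
opening: 0.406
```

Emit:
arm_command(
  motion=[-1,0,0,0.5,0,0,0,-1,0,0,1,0,0,0,-1,0,0,1,0,0,0],
)

```text
t: 17.1
eef_pos: [543.8, -95.0, 73.6]
tcp_rot: [3.142, -0.0, -1.316]
ft_force: [-0.8, -1.1, -0.6]
opening: 0.398
```

Emit:
arm_command(
  motion=[-1,0,0,0.5,0,0,0,-1,0,0,1,0,0,0,-1,0,0,1,0,0,0],
)

```text
t: 17.4
eef_pos: [543.8, -95.0, 72.6]
tcp_rot: [3.142, -0.0, -1.316]
ft_force: [1.0, -0.1, -1.4]
opening: 0.405
```

Emit:
arm_command(
  motion=[-1,0,0,0.5,0,0,0,-1,0,0,1,0,0,0,-1,0,0,1,0,0,0],
)

```text
t: 17.7
eef_pos: [543.8, -95.0, 71.6]
tcp_rot: [3.142, -0.0, -1.316]
ft_force: [0.5, -0.1, -0.9]
opening: 0.403
```

Emit:
arm_command(
  motion=[-1,0,0,0.5,0,0,0,-1,0,0,1,0,0,0,-1,0,0,1,0,0,0],
)

```text
t: 18.0
eef_pos: [543.8, -95.0, 70.5]
tcp_rot: [3.141, -0.0, -1.316]
ft_force: [0.5, -1.1, 0.5]
opening: 0.401
```

Emit:
arm_command(
  motion=[-1,0,0,0.5,0,0,0,-1,0,0,1,0,0,0,-1,0,0,1,0,0,0],
)

```text
t: 18.3
eef_pos: [543.8, -95.0, 69.6]
tcp_rot: [3.142, -0.0, -1.316]
ft_force: [0.1, -1.0, -1.6]
opening: 0.406
```

Emit:
arm_command(
  motion=[-1,0,0,2,0,0,0,-1,0,0,4,0,0,0,-1,0,0,6,0,0,0,-1,0,0,8,0,0,0,-1,0,0,8,0,0,0],
)

```text
t: 18.8
eef_pos: [543.7, -95.0, 61.3]
tcp_rot: [3.141, 0.0, -1.316]
ft_force: [-0.3, 0.3, -1.4]
opening: 0.401
```

Emit:
arm_command(
  motion=[-1,0,0,3,0,0,0,-1,0,0,6,0,0,0,-1,0,0,9,0,0,0,-1,0,0,12,0,0,0,-1,0,0,15,0,0,0,-1,0,0,16.5,0,0,0,-1,0,0,16.5,0,0,0],
)

```text
t: 19.5
eef_pos: [543.7, -95.0, 44.9]
tcp_rot: [3.141, 0.0, -1.316]
ft_force: [0.1, 0.5, -0.3]
opening: 0.4
```

Emit:
arm_command(
  motion=[-1,0,0,0.5,0,0,0,-1,0,0,1,0,0,0,-1,0,0,1,0,0,0],
)

```text
t: 19.8
eef_pos: [543.9, -95.1, 44.2]
tcp_rot: [-3.141, -0.0, -1.316]
ft_force: [-0.1, 0.5, 0.0]
opening: 0.402
```

Emit:
arm_command(
  motion=[-1,0,0,0.5,0,0,0,-1,0,0,1,0,0,0,-1,0,0,1,0,0,0],
)

```text
t: 20.1
eef_pos: [543.8, -95.0, 43.1]
tcp_rot: [3.142, -0.0, -1.316]
ft_force: [0.0, 0.4, -0.3]
opening: 0.4
```

Emit:
arm_command(
  motion=[-1,0,0,0.4,0,0,0,-1,0,0,0.8,0,0,0,-1,0,0,0.8,0,0,0],
)

```text
t: 20.4
eef_pos: [543.8, -95.0, 42.2]
tcp_rot: [3.141, -0.0, -1.316]
ft_force: [-0.4, 0.3, 0.0]
opening: 0.401
```

Emit:
arm_command(
  motion=[-1,0,0,0.4,0,0,0,-1,0,0,0.4,0,0,0],
)

```text
t: 20.6
eef_pos: [543.8, -95.0, 41.9]
tcp_rot: [-3.142, -0.0, -1.316]
ft_force: [0.3, 0.0, -0.0]
opening: 0.403
```

Emit:
arm_command(
  motion=[0.1,0,0,0,0,0,0,0.1,0,0,0,0,0,0,0.3,0,0,0,0,0,0,0.3,0,0,-10,0,0,0,0.3,0,0,-35,0,0,0,0.3,0,0,-66,0,0,0,0.3,0,0,-66,0,0,0,0.3,0,0,-66,0,0,0],
)

```text
t: 21.4
eef_pos: [544.0, -95.1, 108.8]
tcp_rot: [-3.14, -0.001, -1.316]
ft_force: [-0.2, -0.1, -0.1]
opening: 0.648
```

```bash
python3 - <<'E'
from h import *
im,d=env.read_camera('wrist'); save('w10',im)
cv2.imwrite('pics/w10z.png',cv2.resize(cv2.cvtColor(im[140:370,200:430],4),None,fx=2.6,fy=2.6,interpolation=2))
plan([504,-321.5,50]); print(env.state()['t'])
E
```

```text
shift [209.2  95.5  58.1] rot [-0. -0.  0.] at [543.7 -95.  108. ] [-3.141 -0.    -1.316] F [ 1.  -0.8 -0.3]
21.45
```

View pics/w10z.png

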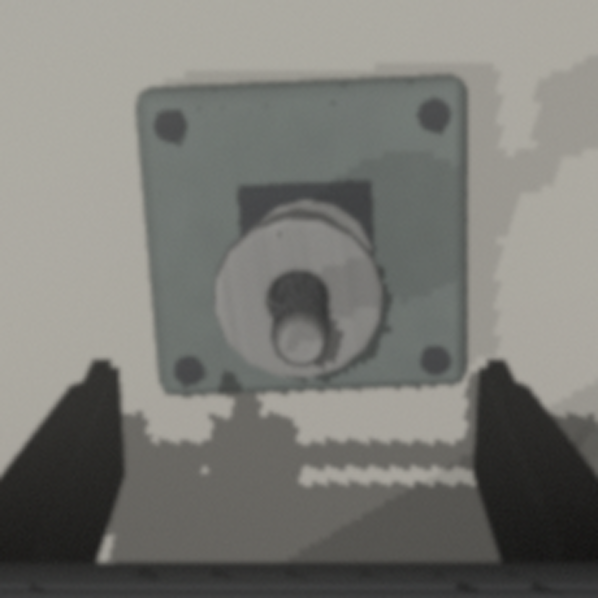

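Washer lies flat on the spacer. Now the bushing.

Emit:
arm_command(
  motion=[0.2,41,19,0,0,0,0,0.2,82,38,0,0,0,0,0.2,123,57,0,0,0,0,0.2,164,76,0,0,0,0,0.2,195,90,15,0,0,0,0.2,209,95.5,35,0,0,0,0.2,209,95.5,58,0,0,0,0.2,209,95.5,58,0,0,0,0.2,209,95.5,58,0,0,0],
)

```text
t: 22.35
eef_pos: [503.8, -320.9, 49.4]
tcp_rot: [3.14, 0.001, -1.316]
ft_force: [-0.1, -0.2, 0.7]
opening: 0.598
```

```bash
python3 - <<'E'
from h import *
im,d=env.read_camera('wrist'); save('w11',im)
plan([504,-321.5,7.5]); print(env.state()['t'])
for r in env.spot_point('wrist','bushing'): print(r,px2w('wrist',r['location'],z=0))
E
```

```text
shift [ 0.4  0.3 42.7] rot [0. 0. 0.] at [ 504.2 -321.    50.2] [ 3.141  0.    -1.315] F [-0.2 -0.8  0.3]
22.4
{'location': [317.3, 264.1], 'confidence': 0.65} [ 502.9660302  -322.84631244    0.        ]
```

View pics/w11.png

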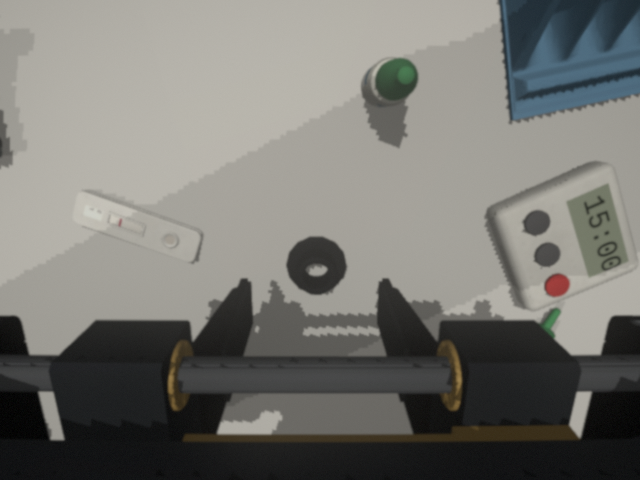

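Emit:
arm_command(
  motion=[0,1,0.7,20,0,0,0,0,1,0.7,34,0,0,0,0,1,0.7,41,0,0,0,0,1,0.7,43,0,0,0,0,1,0.7,43,0,0,0,0,1,0.7,43,0,0,0],
)

```text
t: 23.05
eef_pos: [503.9, -322.6, 7.5]
tcp_rot: [-3.141, -0.001, -1.316]
ft_force: [-1.0, 0.6, 0.3]
opening: 0.504
```

Emit:
arm_command(
  motion=[-1,0,0,0.3,0,0,0,-1,0,0,0.3,0,0,0,-1,0,0,0.3,0,0,0,-1,0,0,0.3,0,0,0,-1,0,0,0.3,0,0,0,-1,0,0,0.3,0,0,0,-1,0,0,0.3,0,0,0],
)

```text
t: 23.75
eef_pos: [503.7, -322.5, 6.8]
tcp_rot: [-3.142, -0.0, -1.316]
ft_force: [-0.7, -0.1, 3.2]
opening: 0.219
```

Emit:
arm_command(
  motion=[-1,0,0,-10,0,0,0,-1,0,0,-40,0,0,0,-1,0,0,-80,0,0,0,-1,0,0,-120,0,0,0,-1,0,0,-120,0,0,0,-1,0,0,-120,0,0,0],
)

```text
t: 24.35
eef_pos: [503.7, -322.6, 127.7]
tcp_rot: [-3.141, -0.002, -1.316]
ft_force: [0.5, -0.1, -0.8]
opening: 0.22
```

```bash
python3 - <<'E'
from h import *
s=env.state();R=Rot.from_euler('xyz',s['tcp_rot'])
plan(np.array([543.5,-95.3,125])+R.apply([0,65,0]))
print(s['opening'],s['t'])
E
```

```text
shift [-209.9  -30.8    2.5] rot [-0.1 -0.1  0. ] at [ 503.7 -322.6  127.7] [-3.141e+00 -2.000e-03 -1.316e+00] F [ 0.5 -0.1 -0.8]
0.22025781641561434 24.35
```

Emit:
arm_command(
  motion=[-1,-45,-6,0,0,0,0,-1,-90,-13,0,0,0,0,-1,-135,-20,0,0,0,0,-1,-180,-26,0,0,0,0,-1,-200,-29,0,0,0,0,-1,-210,-31,2,0,0,0,-1,-210,-31,2,0,0,0,-1,-210,-31,2,0,0,0],
)

```text
t: 25.15
eef_pos: [480.9, -112.2, 124.1]
tcp_rot: [3.141, 0.0, -1.316]
ft_force: [0.5, 0.4, -0.8]
opening: 0.221
```

```bash
python3 - <<'E'
from h import *
np.save('cal12.npy',env.calibration('wrist'),allow_pickle=True)
im,d=env.read_camera('wrist'); save('w12',im)
z=lambda x: cv2.resize(cv2.cvtColor(cv2.convertScaleAbs(x,alpha=1.5,beta=20),4),None,fx=7,fy=7,interpolation=2)
cv2.imwrite('pics/w12a.png',z(im[105:190,272:362])); cv2.imwrite('pics/w12b.png',z(im[265:350,270:360]))
plan([543.5,-95.3,125]); print(env.state()['t'])
E
```

```text
shift [ -0.9 -64.9  -0.8] rot [0. 0. 0.] at [ 480.9 -112.4  124.2] [ 3.141  0.    -1.317] F [0.3 0.4 0.1]
25.2
```

View pics/w12a.png

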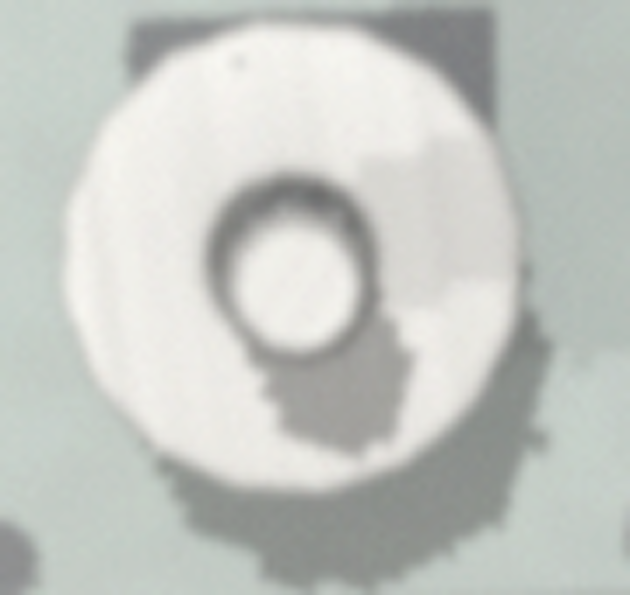

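View pics/w12b.png

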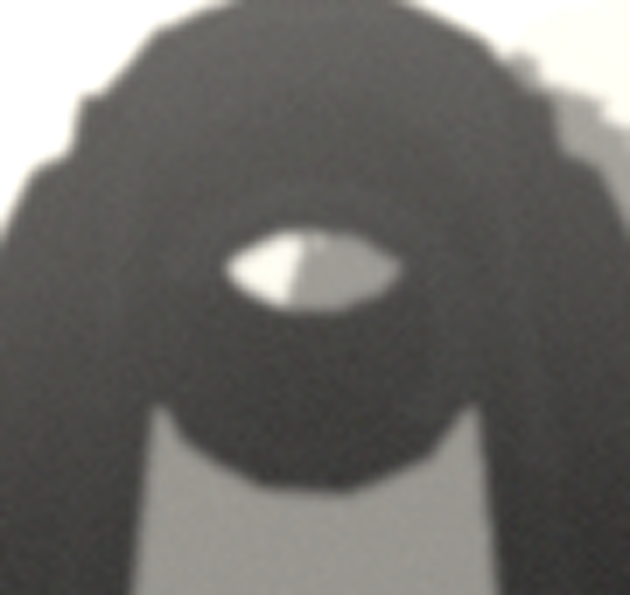

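```bash
python3 - <<'E'
from h import *
c=np.load('cal12.npy',allow_pickle=True).item()
s=env.state(); R=Rot.from_euler('xyz',s['tcp_rot']); e=s['eef_pos']
f=lambda v,dz: R.inv().apply(px2w('wrist',(314.6,v),z=e[2]+dz,cal=c)-e)
print(f(334.9,13.2)-[0,11,0],f(297.1,13.2)+[0,7,0],f(309.1,-6.8)-[0,7,0])
t=px2w('wrist',(313.7,145.7),z=72,cal=c);print(t,R.inv().apply(t-e))
E
```

```text
[ -0.56389612  -0.51210225 -13.19589984] [ -0.58029852  -0.32897245 -13.20281962] [-0.56301233  1.26322209  6.80323752]
[543.02894235 -95.17274754  72.        ] [ -1.1007148  -64.48616182  52.19816949]
```

Emit:
arm_command(
  motion=[-1,-0.5,-20,0,0,0,0,-1,-0.5,-45,10,0,0,0,-1,-0.5,-64.6,25,0,0,0,-1,-0.5,-64.6,36,0,0,0,-1,-0.5,-64.6,40,0,0,0,-1,-0.5,-64.6,40,0,0,0,-1,-0.5,-64.6,40,0,0,0],
)

```text
t: 25.9
eef_pos: [542.7, -95.2, 85.0]
tcp_rot: [-3.142, -0.0, -1.317]
ft_force: [-0.5, 0.6, 0.3]
opening: 0.223
```

```bash
python3 - <<'E'
from h import *
R=Rot.from_euler('xyz',[np.pi,0,-1.317])
plan(np.array([480.9,-112.4,84])+R.apply([-.5,-64.6,0])); print(env.state()['t'])
im,d=env.read_camera('wrist')
cv2.imwrite('pics/w13z.png',cv2.resize(cv2.cvtColor(cv2.convertScaleAbs(im[230:370,240:390],alpha=1.4,beta=20),4),None,fx=4,fy=4,interpolation=2))
E
```

```text
shift [ 0.6 -0.5  1. ] rot [-0. -0.  0.] at [542.7 -95.2  85. ] [-3.142 -0.    -1.317] F [-0.5  0.6  0.3]
25.9
```

View pics/w13z.png

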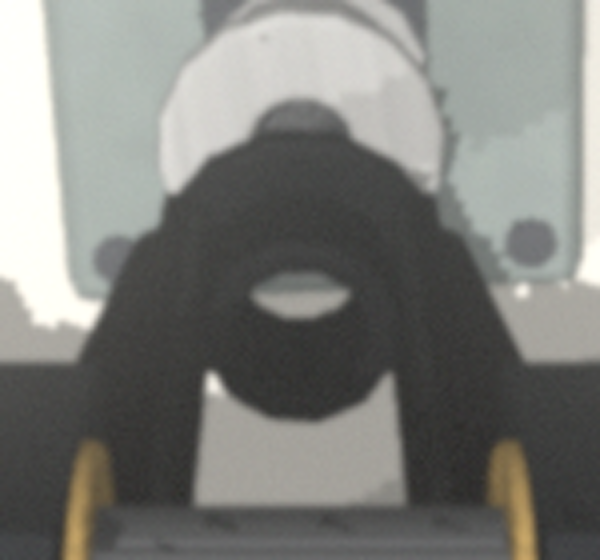

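Emit:
arm_command(
  motion=[-1,0.3,-0.5,2,0,0,0,-1,0.4,-0.5,4.5,0,0,0,-1,0.4,-0.5,5.3,0,0,0],
)

```text
t: 26.25
eef_pos: [543.6, -95.0, 79.3]
tcp_rot: [-3.142, -0.0, -1.316]
ft_force: [-0.7, -0.3, -0.7]
opening: 0.221
```

Emit:
arm_command(
  motion=[-1,0,0,0.5,0,0,0,-1,0,0,1,0,0,0,-1,0,0,1,0,0,0],
)

```text
t: 26.55
eef_pos: [543.7, -94.9, 78.3]
tcp_rot: [3.142, -0.0, -1.316]
ft_force: [0.2, 0.3, -0.4]
opening: 0.223
```

Emit:
arm_command(
  motion=[-1,0,0,0.5,0,0,0,-1,0,0,1,0,0,0,-1,0,0,1,0,0,0],
)

```text
t: 26.85
eef_pos: [543.7, -94.9, 77.3]
tcp_rot: [3.142, -0.0, -1.316]
ft_force: [-0.1, 0.1, 0.4]
opening: 0.222
```

Emit:
arm_command(
  motion=[-1,0,0,0.5,0,0,0,-1,0,0,1,0,0,0,-1,0,0,1,0,0,0],
)

```text
t: 27.15
eef_pos: [543.7, -94.9, 76.2]
tcp_rot: [3.142, -0.0, -1.316]
ft_force: [-0.4, 0.1, -0.5]
opening: 0.225
```

Emit:
arm_command(
  motion=[-1,0,0,0.5,0,0,0,-1,0,0,1,0,0,0,-1,0,0,1,0,0,0],
)

```text
t: 27.45
eef_pos: [543.7, -94.9, 75.2]
tcp_rot: [3.141, -0.0, -1.316]
ft_force: [-0.4, -0.1, -0.8]
opening: 0.221
```

Emit:
arm_command(
  motion=[-1,0,0,0.5,0,0,0,-1,0,0,1,0,0,0,-1,0,0,1,0,0,0],
)

```text
t: 27.75
eef_pos: [543.7, -95.0, 74.2]
tcp_rot: [3.142, -0.0, -1.316]
ft_force: [-0.2, -0.9, 0.1]
opening: 0.218
```

Emit:
arm_command(
  motion=[-1,0,0,2,0,0,0,-1,0,0,4,0,0,0,-1,0,0,6,0,0,0,-1,0,0,8,0,0,0,-1,0,0,8,0,0,0],
)

```text
t: 28.25
eef_pos: [543.6, -94.9, 66.0]
tcp_rot: [3.141, 0.0, -1.316]
ft_force: [-0.9, -0.3, -0.3]
opening: 0.222
```

Emit:
arm_command(
  motion=[-1,0,0,2,0,0,0,-1,0,0,4,0,0,0,-1,0,0,6,0,0,0,-1,0,0,8,0,0,0,-1,0,0,10,0,0,0,-1,0,0,10,0,0,0],
)

```text
t: 28.85
eef_pos: [543.6, -94.9, 56.0]
tcp_rot: [3.141, 0.0, -1.316]
ft_force: [0.7, -0.2, -0.0]
opening: 0.222
```

Emit:
arm_command(
  motion=[-1,0,0,0.5,0,0,0,-1,0,0,1,0,0,0,-1,0,0,1,0,0,0],
)

```text
t: 29.15
eef_pos: [543.7, -95.0, 55.3]
tcp_rot: [-3.142, -0.0, -1.316]
ft_force: [0.6, -0.1, 0.7]
opening: 0.226
```

Emit:
arm_command(
  motion=[-1,0,0,0.5,0,0,0,-1,0,0,1,0,0,0,-1,0,0,1,0,0,0],
)

```text
t: 29.45
eef_pos: [543.7, -94.9, 54.3]
tcp_rot: [3.141, -0.0, -1.316]
ft_force: [-0.5, -0.5, -0.7]
opening: 0.22
```

Emit:
arm_command(
  motion=[-1,0,0,0.5,0,0,0,-1,0,0,1,0,0,0,-1,0,0,1,0,0,0],
)

```text
t: 29.75
eef_pos: [543.7, -94.9, 53.2]
tcp_rot: [3.141, -0.0, -1.316]
ft_force: [-0.0, -0.3, -0.7]
opening: 0.22
```

Emit:
arm_command(
  motion=[-1,0,0,0.4,0,0,0,-1,0,0,0.4,0,0,0],
)

```text
t: 29.95
eef_pos: [543.7, -95.0, 52.9]
tcp_rot: [3.142, -0.0, -1.316]
ft_force: [0.3, -0.6, -1.3]
opening: 0.222
```

Emit:
arm_command(
  motion=[-1,0,0,0.3,0,0,0,-1,0,0,0.3,0,0,0],
)

```text
t: 30.15
eef_pos: [543.7, -94.9, 52.7]
tcp_rot: [-3.142, -0.0, -1.316]
ft_force: [0.4, -0.3, 0.7]
opening: 0.221
```

Emit:
arm_command(
  motion=[-0.1,0,0,0,0,0,0,-0.1,0,0,0,0,0,0,0.1,0,0,0,0,0,0,0.1,0,0,-10,0,0,0,0.1,0,0,-35,0,0,0,0.1,0,0,-70,0,0,0,0.1,0,20,-70,0,0,0,0.1,0,60,-70,0,0,0,0.1,0,60,-70,0,0,0,0.1,0,60,-70,0,0,0],
)

```text
t: 31.15
eef_pos: [485.7, -110.4, 123.5]
tcp_rot: [-3.141, -0.001, -1.317]
ft_force: [1.0, 0.2, 0.2]
opening: 0.552
```

```bash
python3 - <<'E'
from h import *
a,_=env.read_camera('wrist'); b,_=env.read_camera('scene'); t,_=env.read_camera('top')
save('end_scene',b); save('end_top',t)
z=lambda x,k: cv2.resize(cv2.cvtColor(x,4),(390,390),interpolation=2)
cv2.imwrite('pics/end.png',np.hstack([z(a[90:220,250:380],3),z(b[140:230,235:325],4)]))
from cell import env
for l,zz in [('cassette',0),('label_roll',0),('timer',0),('tube',0),('green_dropper',0)]:
    for r in env.spot_point('top',l)[:2]: print(l,round(r['confidence'],2),px2w('top',r['location'],z=0).round())
print(env.state()['t'],env.state()['ft_force'])
E
```

```text
cassette 0.61 [ 497. -218.    0.]
label_roll 0.89 [ 674. -242.    0.]
timer 0.82 [ 549. -443.    0.]
timer 0.19 [550. -98.   0.]
tube 0.78 [ 479. -451.    0.]
tube 0.48 [553. -90.   0.]
green_dropper 0.68 [ 604. -333.    0.]
green_dropper 0.49 [555. -80.   0.]
31.55 [-0.08262924 -0.85710582 -0.54279443]
```

View pics/end.png

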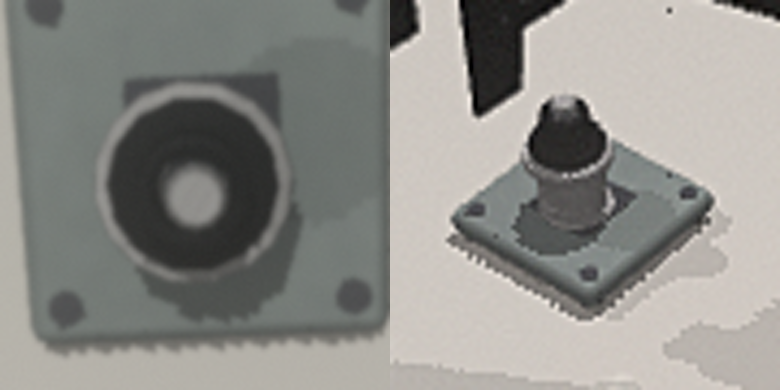

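View pics/end_scene.png

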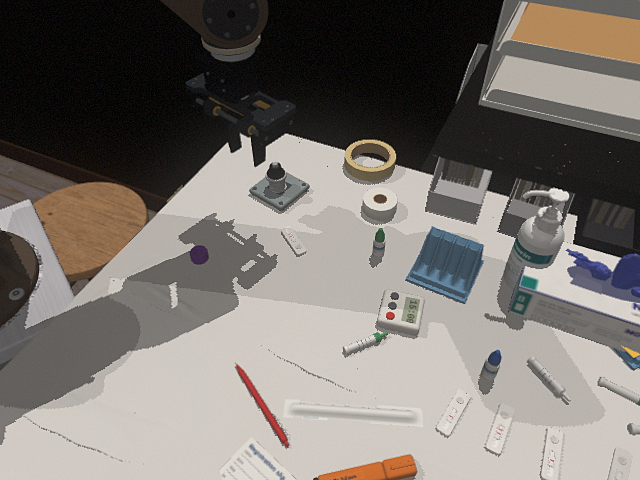

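The stack shows spacer, washer and bushing with the bolt tip through the bore, at scene (277,178), and the bystanders have not moved. I'll check the stack heights with depth before handing in.

```bash
python3 - <<'E'
from h import *
c=env.calibration('wrist'); im,d=env.read_camera('wrist')
P={}
for v in range(110,190,1):
    for u in range(280,350,1):
        if d[v,u]>0:
            p=px2w('wrist',(u,v),depth=d[v,u],cal=c); r=np.hypot(p[0]-543.3,p[1]+95.2)
            for n,a,b in [('tip',0,3.5),('necktop',8,10),('flange',13,15.5),('washer',18,19.3),('plate',28,32)]:
                if a<r<b: P.setdefault(n,[]).append(p[2])
for n in P: print(n,len(P[n]),np.percentile(P[n],[10,50,90]).round(1))
print(env.state()['t']); print(env.job_done())
E
```

```text
plate 447 [13.2 14.1 15.1]
washer 427 [44.8 45.8 46.6]
flange 672 [50.1 51.  51.9]
necktop 374 [65.1 66.  66.9]
tip 136 [71.4 72.2 73.1]
31.6
the job is handed in; nothing more can be done
None
```

The hub is back together and the job is handed in at 31.6 s. I threaded the grey steel spacer, then the washer, then the bushing (flange down) onto the bolt and let go of each. The purple look-alike was left alone.

- **Heights:** The last depth check matches a fully seated stack, with every median within 0.2 mm:

| Part | Measured (mm) | Expected (mm) |
|---|---|---|
| Plate top | 14.1 | 14 |
| Washer top | 45.8 | 46 |
| Bushing flange top | 51.0 | 51 |
| Bushing neck top | 66.0 | 66 |
| Bolt tip | 72.2 | 72 |

- **Forces:** At the end of every step over the base, the wrist force read within about 2 N, which is sensor noise. It is not recorded between those readings. The largest reading anywhere was 5.6 N, from the fingertips touching the table while gripping the washer.
- **Bystanders:** In the final pictures they stand where they were. The network's positions for the dropper and timer came out 7–8 mm from the first ones. I put that down to its scatter, because the arm never came near either and both look unmoved in the images.

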